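Read the stock label behind the green glass

TASK

The stock label of the green glass is hidden behind the green slab on the sloping stand: first slide that slab along the ledge, without lifting it off the stand, into the empty middle until the label is fully clear. Then draw the blue reader wand out of the caddy, aim its nose squarely at the centre of the uncovered label from about 4 cm off and hold it still there for two seconds, without the wand ever touching the stand or the glass. Finally lower the wand back upright into its compartment, no dropping, and let go; leave the amber slab, marker, brush and red offcut as they are.

Things in the scene. Friction and masses are not known exactly. Their poses are not given: they have to be found in the camera images.
- stand: Fixed plywood sample stand, 260 mm long (its y), on the robot's left or right. Origin: middle of its footprint on the bench. Flat face, 110 mm up the slope, 25 deg from level, rising to its +x; face middle 52 mm above the origin. A dark ledge 14 mm proud of the face along its lower edge (55 mm below the middle, ends open) carries two slabs, one over each label; the middle is empty
- label_left: White barcode label flat on the stand's face, 80 mm to the +y side of the stand's middle, 30 mm along the ledge by 40 mm up the slope. Origin: centre of the label on the face. z: out of the face, square to it; x: up the slope; y: along the ledge. Covered by one of the slabs at the start
- label_right: The same kind of label, 80 mm to the -y side of the stand's middle. Origin and axes as for label_left
- green_slab: Green glass slab, loose, 70 mm along the ledge (its y), 80 mm up the slope (its x), 25 mm thick, 0.25 to 0.5 kg; lies on the stand's face against the ledge over label_left or label_right (varies), within 6 mm. Slides along the ledge at 1 to 4 N. Origin: centre of its underside (against the stand); z out of the stand
- amber_slab: Amber glass slab, same size and axes, over the other label. Must not be moved
- caddy: Grey plastic caddy, fixed, 50 x 162 x 80 mm high, open on top, floor and walls 6 mm, three compartments in a row along its y, centred at y = -52, 0 and +52 mm, each 38 mm (x) by 46 mm (y) inside. Origin: centre of its underside on the bench. Wand, marker and brush stand one in each, in varying order
- wand: Blue barcode reader wand, loose, 160 mm, 0.12 kg, upright nose down in the caddy, top 166 mm above the bench. Square handle 24 x 24 mm, 50 to 160 mm from the nose, sides parallel to the caddy's; yellow band; black round nose 20 to 22 mm thick, red end. Origin: centre of the nose end (the reading end); z from nose to handle end; it reads along -z
- wand_focus (a point): Reading point of the wand: on its axis, 40 mm out in front of the nose. To read, it must lie on the label's centre
- marker: Black marker with red cap, loose, 19 mm thick, 140 mm tall, upright in the caddy. Origin: centre of its underside
- brush: Dusting brush, loose, wooden handle 18 mm thick, bristles 20 mm wide up, 146 mm tall, upright in the caddy. Origin: centre of its underside
- anvil: Dark steel glass-breaking anvil, fixed obstacle between caddy and stand: foot 110 (x) x 60 x 30 mm high, upright blade 70 (x) x 22 mm centred 15 mm to +x of the origin, 107 mm high overall. Origin: centre of its underside
- offcut: Red glass offcut, loose, 50 x 36 x 28 mm, on the bench on the robot side of the anvil. Origin: centre of its underside

How it is judged:
By the outcome, as a careful person would: the job done as asked, in the order asked, and still so for the second after the job is handed in, with the robot touching nothing.
It also fails if it takes over 67 s, if anything falls off the work surface, if the arm or the gripper's body presses on something with over 40 N, if the wrist force passes 120 N, or if a joint passes its speed limit or range.

ROBOT

A 7-joint arm with a two-finger parallel gripper is mounted at the origin on the work surface. World frame = base frame: x ahead of the robot, y to its left, z up, the work surface at z = 0. Lengths are in m, angles in rad, forces in N, time in s.
With the tool pointing down it reaches from about 0.425 to 0.8 m from the base axis. Payload 8.3 kg.
Tool frame: the origin (TCP) lies midway between the tips of the shut fingers; the grasp point (between the pads) lies 19 mm behind it; z points along the fingers, y is the line along which they close (so a half turn about z gives the same grasp; the last joint's range is limited). The gripper opens to 85 mm and grips with 20 to 120 N. Pads are 22 mm wide; open, the fingers measure 114 mm over their backs; the gripper's body (76 mm by 85 mm) begins 54 mm behind the grasp point. The pads swing forward as they close: fully open they stand 13 mm farther back than shut.
Start: joints at [-1.255, 0.383, 0.016, 1.37, -0.006, 1.388, -0.046], TCP at [0.231, 0.581, 0.231] pointing down, gripper open.
Joint ranges: [-2.95, 2.95], [-0.25, 2.06], [-1.52, 1.56], [0.18, 2.33], [-1.44, 4.58], [0.02, 2.06], [-3.01, 3.01]. Speed limits (rad/s): [2.39, 2.39, 3.01, 3.01, 3.14, 3.14, 3.14].

INTERFACE

Orientations are given as a rotation vector (axis times angle).
In Python, from workcell import status, imaging, bot gives the robot as it stands.
- The arm moves only by the tool jog_arm, never from a script. Its argument "rows" is a list that holds one entry, the list of rows, each a list of 5 numbers: the opening, from -1 (shut) to 1 (fully open), then the shift along the world's x, y, z each as a share of 0.04 m, from -1 to 1, then the turn about the world's z as a share of 4 degrees, from -1 to 1. In form: [[[jaw, dx, dy, dz, spin], ...]]. A call has 1 to 12 rows; each row shifts and turns the commanded pose from where the row before left it; what a row does not reach is not made up. A row lasts 1/8 s, in which the tool goes at most 62.5 mm and 10.7 degrees, less where a joint would pass 70% of its speed; a pose out of reach is approached as far as the arm can. A call with a number of a shift or a turn outside -1 to 1 is refused whole. A call with a gripper value outside its range is refused whole. The fingers move at their own pace and stop on an object; the grip force is fixed at half the most. Time passes only in rows, so rows that do not move let the fingers close. It gives the time, the measured TCP pose, the force, the opening and the grip force at its end, in the units of the state.
- status.state(): the state, without advancing time (a new reading comes with each control period).
- imaging.read_camera(name): name is "side" or "top" or "wrist"; returns the picture (400x640x3 uint8, blue, green, red); there is no depth.
- imaging.get_calibration(name): a dict with "fovy" (degrees; the focal length in pixels is half the picture's height over the tangent of half this angle, whatever the lens; pixels are square), "cx", "cy" (the principal point, pixels), "D" ([k1, k2, p1, p2, k3] as OpenCV has them; the pictures are not rectified), "R" (3x3) and "t" (3): a world point X has camera coordinates R X + t. Camera axes: x right, y down, z forward; pixel columns grow to the right and rows downward; lengths in m; the calibration is good to about 2 mm. A picture is of the moment at which its call begins: read the wrist's pose just before it. get_calibration takes no time and is no camera call; for the wrist camera it gives the pose at the moment of the call.
- bot.close_job(): hands the job in; it is judged then, once.
The state is a dict: "t": time; "joint_positions": joint angles; "dq": joint speeds; "joint_torque": joint torques, N m; "tcp_pos": TCP position; "tool_rot": TCP orientation; "force": force on the tool from outside, world axes, zero at the start; "moment": the same for the moment, N m; "opening": finger opening in m; "grip_force": force on a finger pad.
Only numpy, scipy, OpenCV 4.12 (cv2) and the standard library are available. Lean on these libraries where they do the work, as an engineer would, in place of code of your own. Each camera call takes 0.05 s, during which the arm holds its last target. There are 200 camera calls.

## Working session

There is one attempt and no reset: what is moved stays moved. The work goes in short steps, Python scripts to look and compute and a tool call to move; the robot and the scene stay as the last step left them, time stands still between calls to the robot, and variables do not carry over. Pictures are saved under pics/ and viewed, at most 14 in all, crops included, and the job is handed in when it is done.

Besides the shell and the picture viewer there is one more tool, called after "Call:" as name(argument=value, ...), one argument or row to a line, values as JSON. jog_arm: Moves the arm, as the interface text tells. Shift numbers are shares of 0.04 m and turn numbers shares of 4 degrees, none past 1 either way. Its arguments: {"type":"object","properties":{"rows":{"type":"array","items":{"type":"array","items":{"type":"array","items":{"type":"number"}}}}},"required":["rows"]}

```bash
mkdir -p pics; ls; cat > h.py <<'E'
import numpy as np, cv2
from workcell import status, imaging, bot
def cal(n):
    c=imaging.get_calibration(n); f=200/np.tan(np.radians(c['fovy'])/2)
    return np.array([[f,0,c['cx']],[0,f,c['cy']],[0,0,1.]]),np.array(c['D'],float),np.array(c['R']),np.array(c['t']).ravel()
def ray(C,p):
    K,D,R,t=C; u=cv2.undistortPoints(np.array(p,float).reshape(-1,1,2),K,D).reshape(-1,2)
    d=np.c_[u,np.ones(len(u))]@R; return -R.T@t,d
def onz(C,p,z):
    o,d=ray(C,p); return o+d*((z-o[2])/d[:,2])[:,None]
def proj(C,X):
    K,D,R,t=C; return cv2.projectPoints(np.array(X,float).reshape(-1,1,3),cv2.Rodrigues(R)[0],t,K,D)[0].reshape(-1,2)
def tri(C1,p1,C2,p2):
    o1,d1=ray(C1,p1);o2,d2=ray(C2,p2);d1=d1[0];d2=d2[0]
    s=np.linalg.lstsq(np.c_[d1,-d2],o2-o1,rcond=None)[0]; a=o1+s[0]*d1;b=o2+s[1]*d2
    return (a+b)/2,np.linalg.norm(a-b)
E
python3 - <<'E'
from h import *
s=status.state(); print({k:np.round(v,3) for k,v in s.items()})
for n in ['side','top','wrist']:
    C=cal(n); print(n,'f',C[0][0,0].round(1),'pos',(-C[2].T@C[3]).round(3),'fwd',C[2][2].round(2))
    cv2.imwrite(f'pics/{n}0.png',imaging.read_camera(n))
E
```

```text
pics
{'t': np.float64(0.0), 'joint_positions': array([-1.255,  0.384,  0.016,  1.371, -0.006,  1.388, -0.047]), 'dq': array([ 0.001,  0.001,  0.002,  0.001, -0.   , -0.   , -0.   ]), 'joint_torque': array([-1.0000e-03, -6.2761e+01,  8.4400e-01, -3.7182e+01,  1.7000e-02,
        1.5000e-02,  0.0000e+00]), 'tcp_pos': array([0.231, 0.58 , 0.23 ]), 'tool_rot': array([-5.910e-01, -3.085e+00,  3.000e-03]), 'force': array([-0.06 , -0.155, -0.482]), 'moment': array([-0.021,  0.019, -0.007]), 'grip_force': np.float64(0.0), 'opening': np.float64(0.085)}
side f 362.2 pos [ 0.114 -0.597  0.534] fwd [ 0.49  0.67 -0.56]
top f 407.2 pos [ 0.503 -0.005  0.821] fwd [ 0.06 -0.02 -1.  ]
wrist f 291.4 pos [0.16  0.607 0.373] fwd [ 0.28 -0.11 -0.95]
```

View pics/top0.png

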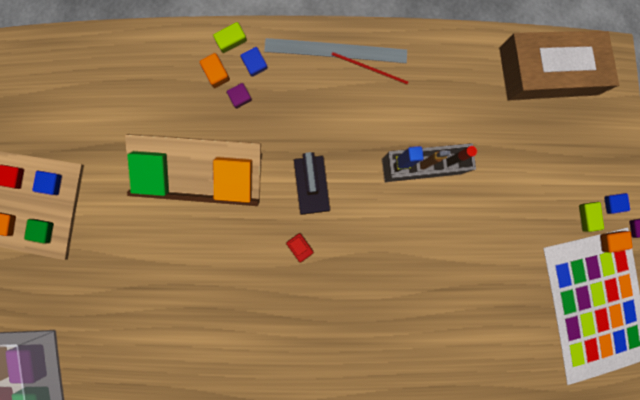

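View pics/side0.png

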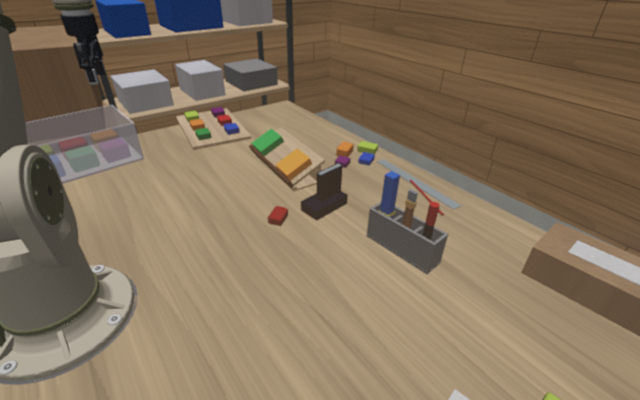

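```bash
python3 - <<'E'
from h import *
T=cv2.imread('pics/top0.png');S=cv2.imread('pics/side0.png');W=cv2.imread('pics/wrist0.png')
r=lambda im,x,y,w,h:cv2.resize(im[y:y+h,x:x+w],(400,300),interpolation=cv2.INTER_CUBIC)
cv2.imwrite('pics/c1.png',np.vstack([np.hstack([r(T,375,130,108,81),r(T,120,115,160,120)]),np.hstack([r(S,355,160,108,81+30-30),cv2.resize(W,(400,300))])]))
C=cal('top');Cs=cal('side')
def mask(im,lo,hi):
    m=cv2.inRange(cv2.cvtColor(im,cv2.COLOR_BGR2HSV),lo,hi); n,l,s,c=cv2.connectedComponentsWithStats(m)
    return [(tuple(s[i][:5]),c[i].round(1)) for i in range(1,n) if s[i][4]>25]
for nm,lo,hi in [('green',(50,100,50),(75,255,255)),('blue',(105,120,60),(125,255,255)),('amber',(10,190,140),(22,255,255)),('red',(0,170,80),(4,255,255))]:
    print(nm,'T',[(str(a),b) for a,b in mask(T,lo,hi)]); print('  S',[(str(a),b) for a,b in mask(S,lo,hi)])
print(onz(C,[[148,174],[232,180],[415,154],[300,247],[312,185],[385,180],[388,155],[474,150],[474,172]],0.08).round(3))
E
```

```text
green T [('(np.int32(127), np.int32(152), np.int32(39), np.int32(44), np.int32(1518))', array([146.8, 173.2])), ('(np.int32(25), np.int32(220), np.int32(24), np.int32(23), np.int32(450))', array([ 36.2, 230.6])), ('(np.int32(571), np.int32(259), np.int32(15), np.int32(25), np.int32(265))', array([578.1, 271. ])), ('(np.int32(561), np.int32(290), np.int32(15), np.int32(25), np.int32(272))', array([568. , 301.6])), ('(np.int32(627), np.int32(325), np.int32(13), np.int32(24), np.int32(226))', array([633. , 336.7])), ('(np.int32(13), np.int32(395), np.int32(10), np.int32(5), np.int32(48))', array([ 17.3, 397.1]))]
  S [('(np.int32(196), np.int32(128), np.int32(14), np.int32(11), np.int32(107))', array([202.7, 132.9])), ('(np.int32(252), np.int32(130), np.int32(31), np.int32(25), np.int32(413))', array([267.1, 141.5]))]
blue T [('(np.int32(241), np.int32(47), np.int32(26), np.int32(28), np.int32(440))', array([253.5,  60.7])), ('(np.int32(401), np.int32(147), np.int32(22), np.int32(20), np.int32(255))', array([413.8, 155.7])), ('(np.int32(33), np.int32(171), np.int32(25), np.int32(24), np
[... 2320 characters left out ...]
2(308), np.int32(14), np.int32(24), np.int32(235))', array([601.7, 319.8])), ('(np.int32(585), np.int32(338), np.int32(14), np.int32(24), np.int32(236))', array([591.3, 349.7]))]
  S [('(np.int32(218), np.int32(116), np.int32(13), np.int32(6), np.int32(54))', array([223.4, 118.1])), ('(np.int32(431), np.int32(202), np.int32(7), np.int32(5), np.int32(27))', array([433.9, 204.4])), ('(np.int32(270), np.int32(207), np.int32(17), np.int32(12), np.int32(71))', array([277.6, 211.9]))]
[[ 0.598  0.302  0.08 ]
 [ 0.587  0.144  0.08 ]
 [ 0.638 -0.193  0.08 ]
 [ 0.466  0.019  0.08 ]
 [ 0.578 -0.002  0.08 ]
 [ 0.588 -0.137  0.08 ]
 [ 0.635 -0.143  0.08 ]
 [ 0.647 -0.307  0.08 ]
 [ 0.605 -0.306  0.08 ]]
```

View pics/c1.png

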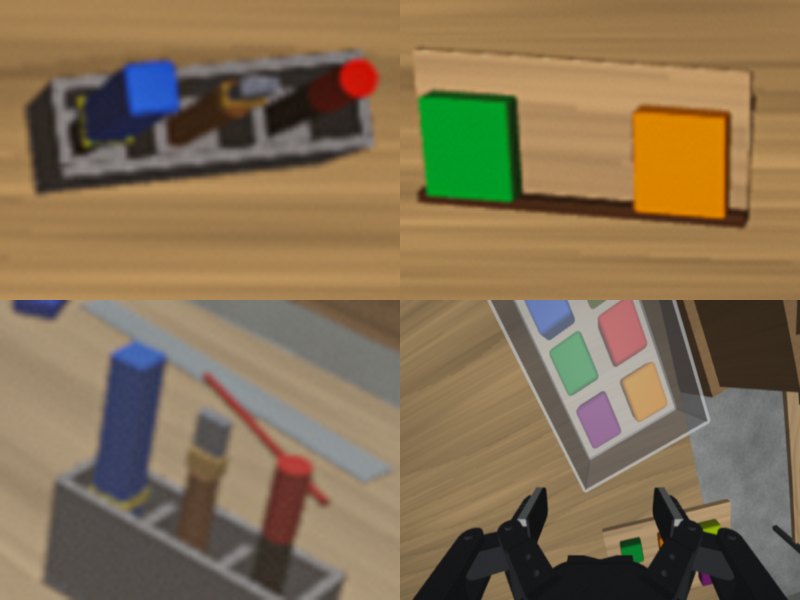

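```bash
python3 - <<'E'
from h import *
C=cal('top');Cs=cal('side')
P=onz(C,[[125.6,134.2],[260,143.4]],.075); print('top corners',P.round(4),np.linalg.norm(P[0]-P[1]))
yv=(P[0]-P[1]);yv/=np.linalg.norm(yv); xv=np.array([yv[1],-yv[0],0]); yaw=np.degrees(np.arctan2(xv[1],xv[0]))
O=P.mean(0)-xv*.055*np.cos(np.radians(25)); O[2]=.052
c,s=np.cos(np.radians(25)),np.sin(np.radians(25))
u=xv*c+np.array([0,0,s]); n=-xv*s+np.array([0,0,c])
print('yaw',yaw,'O',O.round(4))
def onface(p,h):
    o,d=ray(C,p); k=((O+h*n-o)@n)/(d@n); X=o+d*k[:,None]; return np.c_[(X-O)@u,(X-O)@yv]
print('ledge',(onface([[127,195],[258.4,205.4]],.014)*1e3).round(1))
g=lambda x,y:[120+x*.4,115+y*.4]
print('green',(onface([g(27,95),g(115,97),g(20,197),g(112,203)],.025)*1e3).round(1))
print('amber',(onface([g(240,110),g(328,114),g(235,212),g(326,217)],.025)*1e3).round(1))
print('label L',(O+.08*yv).round(4))
# wand
w,e=tri(C,[416,153.8],Cs,[392.3,174]);print('wandtop',w.round(4),e)
# green centre tri
print('anvil blade top', onz(C,[[309,153],[313,192]],.107).round(3))
q=onz(C,[[375+55*.27,130+88*.27],[375+360*.27,130+55*.27],[375+68*.27,130+172*.27],[375+370*.27,130+142*.27]],.08); print('caddy',q.round(4))
E
```

```text
top corners [[0.6746 0.3513 0.075 ]
 [0.6561 0.0945 0.075 ]] 0.25755599987833183
yaw -4.112929484309143 O [0.6156 0.2265 0.052 ]
ledge [[ -63.3  130.2]
 [ -63.7 -130.6]]
green [[ 26.1 109.1]
 [ 29.2  41.3]
 [-56.  122.3]
 [-55.   48.7]]
amber [[  26.1  -52.4]
 [  28.  -117.2]
 [ -54.6  -47.2]
 [ -53.  -116.9]]
label L [0.6213 0.3063 0.052 ]
wandtop [ 0.6228 -0.1737  0.165 ] 0.0006849272587069431
anvil blade top [[ 0.633  0.003  0.107]
 [ 0.563 -0.004  0.107]]
caddy [[ 0.6374 -0.1462  0.08  ]
 [ 0.6566 -0.3036  0.08  ]
 [ 0.5952 -0.1523  0.08  ]
 [ 0.612  -0.3076  0.08  ]]
```

Call:
jog_arm(
  rows=[
    [[-1,0.85,-0.46,-0.25,0.4],[-1,0.85,-0.46,-0.25,0.4],[-1,0.85,-0.46,-0.25,0.4],[-1,0.85,-0.46,-0.25,0.4],[-1,0.85,-0.46,-0.25,0.4],[-1,0.85,-0.46,-0.25,0.4],[-1,0.85,-0.46,-0.25,0.4],[-1,0.85,-0.46,-0.25,0.4],[-1,0.85,-0.46,-0.25,0.4],[-1,0.85,-0.46,-0.25,0.4],[-1,0.85,-0.46,-0.25,0.4],[-1,0,0,0,0]],
  ],
)

```text
t: 1.65
tcp_pos: [0.6078, 0.3735, 0.1191]
tool_rot: [-0.122, -3.139, 0.007]
force: [-0.6, -0.2, 0.2]
opening: 0.0
grip_force: 0.0
```

Call:
jog_arm(
  rows=[
    [[-1,-0.02,0.1,-0.5,0],[-1,0,0,-0.5,0],[-1,0,0,-0.5,0],[-1,0,0,-0.06,0],[-1,-0.016,-0.22,0,0],[-1,-0.016,-0.22,0,0],[-1,-0.016,-0.22,0,0],[-1,-0.014,-0.2,0,0],[-1,-0.014,-0.2,0,0],[-1,-0.014,-0.2,0,0]],
  ],
)

```text
t: 2.9
tcp_pos: [0.6012, 0.3325, 0.0598]
tool_rot: [0.111, 3.138, 0.003]
force: [2.5, 4.6, 2.6]
opening: 0.0001
grip_force: 2.6
```

```bash
python3 - <<'E'
from h import *
C=cal('top')
cv2.imwrite('pics/t2.png',imaging.read_camera('top'));cv2.imwrite('pics/w2.png',imaging.read_camera('wrist'))
T=cv2.imread('pics/t2.png');W=cv2.imread('pics/w2.png')
cv2.imwrite('pics/c2.png',np.hstack([cv2.resize(T[115:235,110:270],(400,300),interpolation=cv2.INTER_CUBIC),cv2.resize(W,(400,300))]))
E
```

```text
(no output)
```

View pics/c2.png

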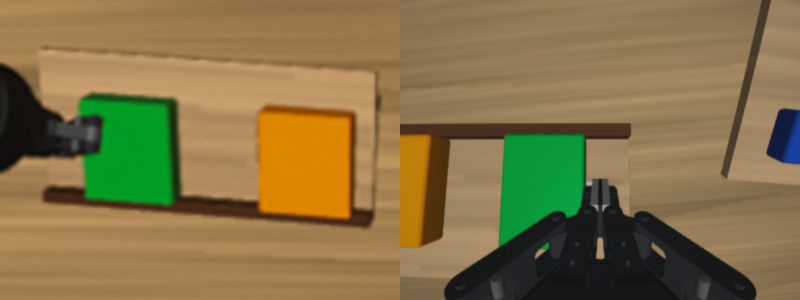

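Call:
jog_arm(
  rows=[
    [[-1,-0.014,-0.2,0,0],[-1,-0.014,-0.2,0,0],[-1,-0.014,-0.2,0,0],[-1,-0.014,-0.2,0,0],[-1,-0.01,-0.12,0,0],[-1,0,0,0,0],[-1,0,0,0,0]],
  ],
)

```text
t: 3.88
tcp_pos: [0.5979, 0.2951, 0.0588]
tool_rot: [-0.112, -3.139, 0.001]
force: [1.4, 3.0, 2.9]
opening: 0.0001
grip_force: 1.4
```

```bash
python3 - <<'E'
from h import *
print(status.state()['tcp_pos'])
C=cal('top'); T=imaging.read_camera('top'); cv2.imwrite('pics/t3.png',T)
W=imaging.read_camera('wrist'); cv2.imwrite('pics/w3.png',W)
cv2.imwrite('pics/c3.png',np.hstack([cv2.resize(T[115:235,110:270],(400,300),interpolation=cv2.INTER_CUBIC),cv2.resize(W,(400,300))]))
E
```

```text
[0.59788013 0.29507316 0.05877682]
```

View pics/c3.png

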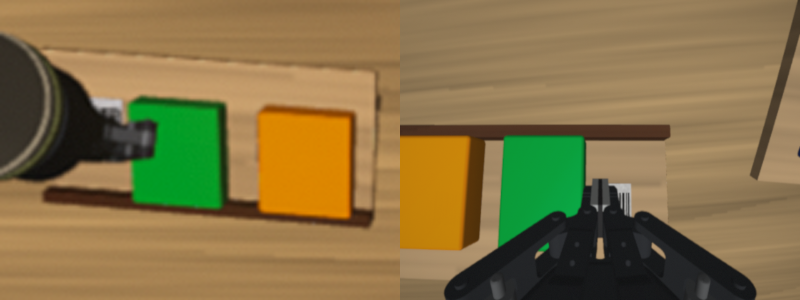

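Call:
jog_arm(
  rows=[
    [[-1,0.02,0.3,0,0],[-1,0,0,1,0],[-1,0,0,1,0],[-1,0,0,1,-1],[-1,0,0,1,-1],[0,0,-0.6,0,-1],[1,0,-0.6,0,-1],[1,0,-0.6,0,-1],[1,0,-0.6,0,-1],[1,0.04,-0.6,0,-1],[1,0.1,-0.6,0,-1],[1,0.1,-0.6,0,-1]],
  ],
)

```text
t: 5.48
tcp_pos: [0.6087, 0.1374, 0.2189]
tool_rot: [1.084, 2.949, -0.0]
force: [0.1, -0.3, 0.2]
opening: 0.0859
grip_force: 0.0
```

Call:
jog_arm(
  rows=[
    [[1,0.05,-0.8,0,-1],[1,0.05,-0.8,0,-1],[1,0.05,-0.8,0,-1],[1,0.05,-0.8,0,-1],[1,0.05,-0.8,0,-1],[1,0.05,-0.8,0,-1],[1,0.05,-0.8,0,-1],[1,0.05,-0.8,0,-1],[1,0,-0.8,0,-1],[1,0,-0.5,0,-1],[1,0,0,0,-0.8],[1,0,0,0,0]],
  ],
)

```text
t: 6.98
tcp_pos: [0.6245, -0.169, 0.2187]
tool_rot: [-2.089, -2.346, -0.0]
force: [-0.1, 0.2, -0.2]
opening: 0.0852
grip_force: 0.0
```

```bash
python3 - <<'E'
from h import *
s=status.state();print(s['tcp_pos'],s['tool_rot'],s['t'])
T=imaging.read_camera('top'); cv2.imwrite('pics/t4.png',T)
W=imaging.read_camera('wrist'); cv2.imwrite('pics/w4.png',W)
cv2.imwrite('pics/c4.png',np.hstack([cv2.resize(T[120:216,120:248],(400,300),interpolation=cv2.INTER_CUBIC),cv2.resize(W,(400,300))]))
Cw=cal('wrist'); np.save('cw4.npy',np.array([Cw[2],np.diag(Cw[3])]))
hsv=cv2.cvtColor(T,cv2.COLOR_BGR2HSV); m=cv2.inRange(hsv,(0,0,110),(180,60,255)); m[:,:120]=0;m[:,262:]=0;m[:130]=0;m[210:]=0
n,l,st,c=cv2.connectedComponentsWithStats(m);print([(st[i].tolist(),c[i].round(1)) for i in range(1,n) if st[i][4]>10])
E
```

```text
[ 0.6245241  -0.16903215  0.21868739] [-2.08875932e+00 -2.34602194e+00 -1.11471220e-05] 6.975
[([143, 154, 17, 21, 196], array([152.2, 164.3]))]
```

View pics/c4.png

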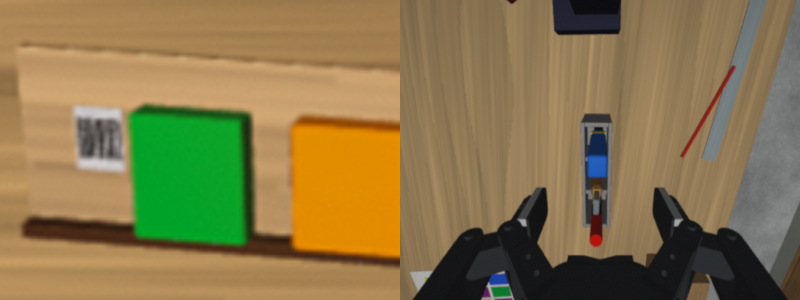

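```bash
python3 - <<'E'
from h import *
C=cal('top');Cw=cal('wrist')
W=cv2.imread('pics/w4.png');h=cv2.cvtColor(W,cv2.COLOR_BGR2HSV)
m=cv2.inRange(h,(105,150,150),(125,255,255));m[:,:280]=0;m[:,360:]=0;m[300:]=0
n,l,st,c=cv2.connectedComponentsWithStats(m);i=1+st[1:,4].argmax();print(st[i],c[i])
print('wand wrist',onz(Cw,c[i],.165).round(4)); print(tri(C,[416,153.8],Cw,c[i]))
g=lambda x,y:[120+x*.32,120+y*.32]
print('label',onz(C,[g(99.7,139.7)],.052).round(4))
L=onz(C,[g(75,107),g(121,109),g(79,171),g(124,172)],.052);print(L.round(4))
print('slab edge',onz(C,[g(131,140)],.052+.0226).round(4))
E
```

```text
[301 208  30  28 801] [315.03620474 221.49937578]
wand wrist [[ 0.6216 -0.1738  0.165 ]]
(array([ 0.62161872, -0.17223673,  0.16908991]), np.float64(0.000353139352020719))
label [[0.6195 0.3066 0.052 ]]
[[0.64   0.3232 0.052 ]
 [0.6386 0.2938 0.052 ]
 [0.6001 0.3191 0.052 ]
 [0.5995 0.2905 0.052 ]]
slab edge [[0.6159 0.2782 0.0746]]
```

Call:
jog_arm(
  rows=[
    [[1,-0.07,-0.11,-0.7,0],[1,0,0,-0.8,0],[1,0,0,-0.8,0],[1,0,0,-0.5,0],[1,0,0,0,0],[-1,0,0,0,0],[-1,0,0,0,0],[-1,0,0,0,0],[-1,0,0,0,0],[-1,0,0,0,0],[-1,0,0,0,0]],
  ],
)

```text
t: 8.45
tcp_pos: [0.6221, -0.1735, 0.1077]
tool_rot: [2.087, 2.347, 0.001]
force: [-0.9, 0.1, 5.6]
opening: 0.0234
grip_force: 59.5
```

Call:
jog_arm(
  rows=[
    [[-1,0,0,0.4,0],[-1,0,0,0.4,0],[-1,0,0,0.33,0],[-1,0,0,0,0],[-1,-0.017,0.149,0,0],[-1,-0.017,0.149,0,0],[-1,-0.017,0.149,0,0],[-1,-0.017,0.149,0,0],[-1,-0.017,0.149,0,0],[-1,0,0,0,0]],
  ],
)

```text
t: 9.7
tcp_pos: [0.618, -0.145, 0.152]
tool_rot: [2.088, 2.345, -0.003]
force: [0.3, -5.4, -0.9]
opening: 0.0234
grip_force: 58.9
```

```bash
python3 - <<'E'
from h import *
S=imaging.read_camera('side');T=imaging.read_camera('top');cv2.imwrite('pics/s5.png',S);cv2.imwrite('pics/t5.png',T)
cv2.imwrite('pics/c5.png',np.hstack([cv2.resize(S[110:290,330:490],(400,450),interpolation=cv2.INTER_CUBIC),cv2.resize(T[120:210,350:430],(400,450),interpolation=cv2.INTER_CUBIC)]))
E
```

```text
(no output)
```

View pics/c5.png

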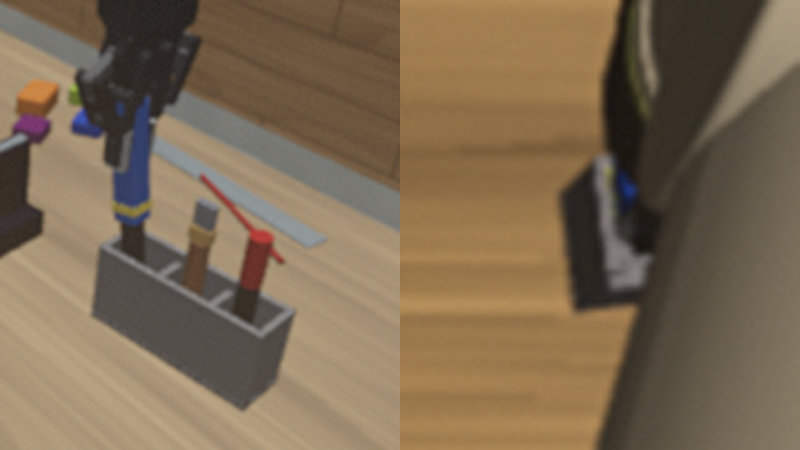

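```bash
cat >> h.py <<'E'
def tilt(C,px,dirv,zoff=.027):
    s=status.state();G=np.array(s['tcp_pos'])+[0,0,zoff]; d=np.append(dirv,0)/np.linalg.norm(dirv); n=np.cross(d,[0,0,1])
    o,r=ray(C,px); P=o+r*(((G-o)@n)/(r@n))[:,None]; q=P-G
    a,b=q@d,q[:,2]; return G,np.c_[a,b],np.degrees(np.arctan2(-a,-b)),np.hypot(a,b)
E
python3 - <<'E'
from h import *
S=cv2.imread('pics/s5.png');h=cv2.cvtColor(S,cv2.COLOR_BGR2HSV);
m=cv2.inRange(h,(20,130,90),(35,255,255));m[:, :365]=0;m[:,400:]=0;m[:180]=0;m[205:]=0
ys,xs=np.nonzero(m);print(len(xs),xs.mean(),ys.mean())
print(tilt(cal('side'),[[xs.mean(),ys.mean()],[330+133*.4,110+245*.4]],[-.115,.9934]))
E
```

```text
25 382.68 193.36
(array([ 0.6179591 , -0.14506722,  0.1789538 ]), array([[-0.0137382 , -0.06764603],
       [-0.02030537, -0.10267186]]), array([11.4800418 , 11.18700374]), array([0.06902698, 0.10466049]))
```

Call:
jog_arm(
  rows=[
    [[-1,-0.015,0.129,0,0],[-1,-0.015,0.129,0,0],[-1,-0.015,0.129,0,0],[-1,-0.015,0.129,0,0],[-1,-0.015,0.129,0,0],[-1,0,0,0,0],[-1,0,0,0.5,0],[-1,0,0,0.7,0],[-1,0,0,0.7,0],[-1,0,0,0.6,0],[-1,0,0,0,0]],
  ],
)

```text
t: 11.18
tcp_pos: [0.6161, -0.1173, 0.2536]
tool_rot: [2.086, 2.347, 0.003]
force: [0.5, 0.1, -1.6]
opening: 0.0236
grip_force: 59.3
```

```bash
python3 - <<'E'
from h import *
S=imaging.read_camera('side');cv2.imwrite('pics/s6.png',S)
s=status.state();print(s['tcp_pos'],s['opening'],s['force'])
p=proj(cal('side'),s['tcp_pos'])[0];print(p)
h=cv2.cvtColor(S,cv2.COLOR_BGR2HSV);x0,y0=int(p[0])-60,int(p[1])-40
for lo,hi in [((20,130,90),(35,255,255)),((0,150,80),(8,255,255))]:
    m=cv2.inRange(h,lo,hi);m[:, :x0+20]=0;m[:,x0+100]=0;m[:y0]=0;m[y0+160:]=0
    n,l,st,c=cv2.connectedComponentsWithStats(m)
    for i in range(1,n):
        if st[i,4]>5: print(st[i],c[i],tilt(cal('side'),c[i],[-.115,.9934])[1:])
cv2.imwrite('pics/c6.png',cv2.resize(S[max(y0-20,0):y0+180,x0-20:x0+180],(600,600),interpolation=cv2.INTER_CUBIC));print(x0-20,max(y0-20,0))
E
```

```text
[ 0.61539531 -0.11716524  0.25188834] 0.02336200997737077 [-0.0588066   0.76193018 -1.72749632]
[374.51443453 125.69427247]
[375 142  17   7  46] [382.23913043 145.2826087 ] (array([[-0.02445709, -0.06107727]]), array([21.82257974]), array([0.06579196]))
[417 187  25  38 169] [431.55029586 210.34911243] (array([[-0.15725813, -0.15085199]]), array([46.19110598]), array([0.21791384]))
294 65
```

View pics/c6.png

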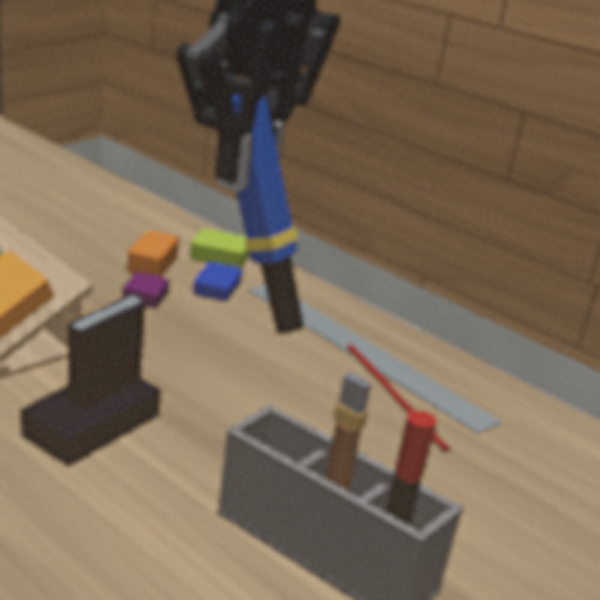

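```bash
python3 - <<'E'
from h import *
g=lambda x,y:[294+x/3,65+y/3]
G,q,a,r=tilt(cal('side'),[g(270,243),g(278,260),g(289,329)],[-.115,.9934]);print(G,q.round(4),a,r)
for i,j in [(0,2),(1,2)]: d=q[i]-q[j];print(np.degrees(np.arctan2(d[0],d[1])))
E
```

```text
[ 0.61539531 -0.11716524  0.27888834] [[-0.0289 -0.0611]
 [-0.037  -0.0706]
 [-0.0535 -0.1166]] [25.3275265  27.6852946  24.64446382] [0.0675584  0.07971059 0.12823651]
23.88407153691143
19.675832867731177
```

Call:
jog_arm(
  rows=[
    [[-1,-0.08,0.54,0.3,0.99],[-1,-0.08,0.54,0.14,0.99],[-1,-0.08,0.54,0,0.99],[-1,-0.08,0.54,0,0.99],[-1,-0.08,0.54,0,0.99],[-1,-0.08,0.54,0,0.99],[-1,-0.08,0.54,0,0.99],[-1,-0.08,0.54,0,0.99],[-1,-0.08,0.54,0,0.99],[-1,-0.08,0.54,0,0.99]],
  ],
)

```text
t: 12.48
tcp_pos: [0.583, 0.0997, 0.2697]
tool_rot: [-1.163, -2.918, 0.0]
force: [0.2, 0.1, -2.0]
opening: 0.0233
grip_force: 59.2
```

Call:
jog_arm(
  rows=[
    [[-1,-0.08,0.54,0,0.99],[-1,-0.08,0.54,0,0.99],[-1,-0.08,0.54,0,0.99],[-1,-0.08,0.54,0,0.99],[-1,-0.08,0.54,0,0.99],[-1,-0.08,0.54,0,0.99],[-1,-0.08,0.54,0,0.99],[-1,-0.08,0.54,0,0.99],[-1,-0.08,0.54,0,0.99],[-1,-0.08,0.5,0,0.99],[-1,0,0,0,0],[-1,0,0,0,0]],
  ],
)

```text
t: 13.98
tcp_pos: [0.5516, 0.3118, 0.2696]
tool_rot: [0.115, 3.139, -0.001]
force: [-0.4, -0.5, -0.0]
opening: 0.0232
grip_force: 59.2
```

```bash
python3 - <<'E'
from h import *
s=status.state();print(s['tcp_pos'],s['tool_rot'])
S=imaging.read_camera('side');T=imaging.read_camera('top');W=imaging.read_camera('wrist')
for k,v in zip('stw',[S,T,W]): cv2.imwrite(f'pics/{k}7.png',v)
ps=proj(cal('side'),s['tcp_pos'])[0].astype(int);pt=proj(cal('top'),s['tcp_pos'])[0].astype(int);print(ps,pt)
a=max(ps[0]-65,0);b=max(ps[1]-30,0);print('side crop',a,b,'top crop',max(pt[0]-65,0),pt[1]-75)
A=cv2.resize(S[b:b+100,a:a+133],(400,300),interpolation=cv2.INTER_CUBIC)
t0=max(pt[0]-65,0);B=cv2.resize(T[pt[1]-75:pt[1]+25,t0:t0+133],(400,300),interpolation=cv2.INTER_CUBIC)
cv2.imwrite('pics/c7.png',np.vstack([np.hstack([A,B]),np.hstack([cv2.resize(W,(480,300)),np.zeros((300,320,3),np.uint8)])]))
E
```

```text
[0.55164461 0.31175792 0.26963385] [ 1.15035058e-01  3.13931248e+00 -1.36578967e-03]
[245  73] [ 87 189]
side crop 180 43 top crop 22 114
```

View pics/c7.png

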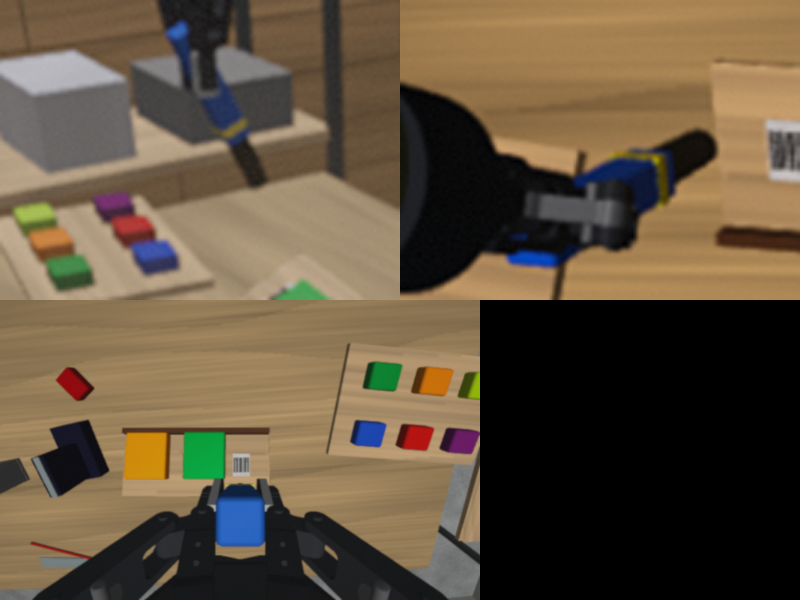

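```bash
python3 - <<'E'
from h import *
C,Cs,Cw=cal('top'),cal('side'),cal('wrist')
s=lambda x,y:[180+x/3.0075,43+y/3.]
t=lambda x,y:[22+(x-400)/3.0075,114+y/3.]
N,e1=tri(Cs,s(257,181),C,t(706,147));B,e2=tri(Cs,s(234,131),C,t(657,178));
H,e3=tri(Cs,s(178,30),Cw,[240*4/3,(521-300)*4/3.])
print(N.round(4),e1,B.round(4),e2,H.round(4),e3)
G=np.array(status.state()['tcp_pos'])+[0,0,.027]
n=np.array([-.4215,.0303,.9063])
for nm,v in [('BN',B-N),('HN',H-N),('GN',G-N)]:
    L=np.linalg.norm(v);v=v/L;print(nm,L.round(4),v.round(3),'tilt',np.degrees(np.arccos(v[2])).round(1),'az',np.degrees(np.arctan2(v[1],v[0])).round(1),'err',np.degrees(np.arccos(v@n)).round(1))
E
```

```text
[0.6021 0.3028 0.1799] 0.002464959371488712 [0.5799 0.3022 0.2314] 0.00048463194614957445 [0.5396 0.311  0.3225] 0.001482395094874728
BN 0.0561 [-0.396 -0.011  0.918] tilt 23.3 az -178.4 err 2.9
HN 0.1559 [-0.401  0.052  0.915] tilt 23.8 az 172.6 err 1.8
GN 0.1277 [-0.394  0.067  0.917] tilt 23.6 az 170.3 err 2.7
```

Call:
jog_arm(
  rows=[
    [[-1,0.01,0,-0.5,0],[-1,0,-0.01,-0.5,0],[-1,0,0,-0.5,0],[-1,0,0,-0.4,0],[-1,0,0,-0.3,0],[-1,0,0,-0.08,0],[-1,0,0,0,0],[-1,0,0,0,0]],
  ],
)

```text
t: 15.12
tcp_pos: [0.552, 0.3125, 0.1793]
tool_rot: [0.112, 3.139, 0.001]
force: [-1.6, -0.1, -0.7]
opening: 0.0235
grip_force: 59.2
```

```bash
python3 - <<'E'
from h import *
s=status.state();print(s['tcp_pos'],s['t'])
S=imaging.read_camera('side');T=imaging.read_camera('top');W=imaging.read_camera('wrist')
for k,v in zip('stw',[S,T,W]): cv2.imwrite(f'pics/{k}8.png',v)
A=cv2.resize(S[75:175,200:333],(400,300),interpolation=cv2.INTER_CUBIC)
B=cv2.resize(T[120:220,60:193],(400,300),interpolation=cv2.INTER_CUBIC)
D=cv2.resize(W[100:340,160:480],(400,300),interpolation=cv2.INTER_CUBIC)
cv2.imwrite('pics/c8.png',np.vstack([np.hstack([A,B]),np.hstack([D,D*0])]))
E
```

```text
[0.5520063  0.3125166  0.17929448] 15.125
```

View pics/c8.png

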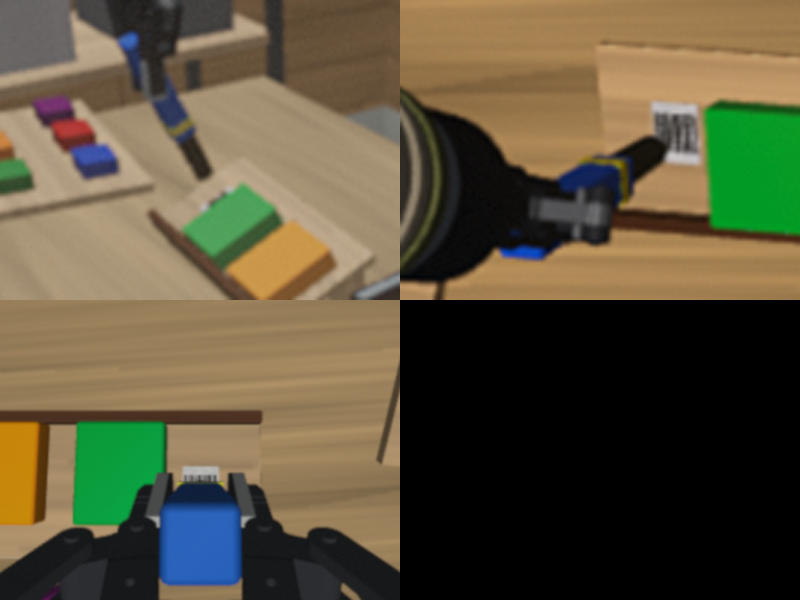

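```bash
python3 - <<'E'
from h import *
C,Cs,Cw=cal('top'),cal('side'),cal('wrist')
s=lambda x,y:[200+x/3.0075,75+y/3.]
t=lambda x,y:[60+(x-400)/3.0075,120+y/3.]
N,e1=tri(Cs,s(203,175),C,t(655,147));B,e2=tri(Cs,s(180,129),C,t(620,172));H,e3=tri(Cs,s(130,39),Cw,[320,100+(542-300)*.8])
print(N.round(4),e1,B.round(4),e2,H.round(4),e3)
v=(H-N);v/=np.linalg.norm(v);print('tilt',np.degrees(np.arccos(v[2])))
Lb=onz(C,[t(676,133)],.052)[0];print('label',Lb.round(4),'wrist label pts',onz(Cw,[[160+201*.8,100+(467-300)*.8]],.0435).round(4))
n=np.array([-.4215,.0303,.9063]);print('nose-label along n',(N-Lb)@n,'focus',(N-.04*v).round(4))
# label corners directly
print(onz(C,[t(652,102),t(698,105),t(699,165)],.052).round(4))
E
```

```text
[0.6051 0.3073 0.0854] 0.003433383382961369 [0.5827 0.3048 0.1396] 0.004496418735822709 [0.5404 0.3117 0.2319] 0.0006824036982713947
tilt 23.87473227401721
label [0.6203 0.3069 0.052 ] wrist label pts [[0.6021 0.3082 0.0435]]
nose-label along n 0.03664168046492574 focus [0.6212 0.3062 0.0488]
[[0.6405 0.3237 0.052 ]
 [0.6384 0.293  0.052 ]
 [0.5995 0.291  0.052 ]]
```

Call:
jog_arm(
  rows=[
    [[-1,0,-0.02,0.02,0],[-1,0,0,0,0],[-1,0,0,0,0],[-1,0,0,0,0],[-1,0,0,0,0],[-1,0,0,0,0],[-1,0,0,0,0],[-1,0,0,0,0],[-1,0,0,0,0],[-1,0,0,0,0],[-1,0,0,0,0],[-1,0,0,0,0]],
  ],
)

```text
t: 16.77
tcp_pos: [0.5517, 0.3115, 0.1793]
tool_rot: [-0.112, -3.14, 0.0]
force: [-0.3, -0.4, -1.6]
opening: 0.0234
grip_force: 59.2
```

Call:
jog_arm(
  rows=[
    [[-1,0,0,0,0],[-1,0,0,0,0],[-1,0,0,0,0],[-1,0,0,0,0],[-1,0,0,0,0],[-1,0,0,0,0],[-1,0,0,0,0],[-1,0,0,0,0],[-1,0,0,0,0],[-1,0,0,0,0],[-1,0,0,0,0],[-1,0,0,0,0]],
  ],
)

```text
t: 18.27
tcp_pos: [0.5516, 0.3115, 0.1793]
tool_rot: [-0.112, -3.14, 0.0]
force: [-0.4, -1.1, -2.1]
opening: 0.0233
grip_force: 59.2
```

Call:
jog_arm(
  rows=[
    [[-1,0,0,0.65,0],[-1,0,0,0.8,0],[-1,0,0,0.8,0],[-1,0.08,-0.54,0,-0.99],[-1,0.08,-0.54,0,-0.99],[-1,0.08,-0.54,0,-0.99],[-1,0.08,-0.54,0,-0.99],[-1,0.08,-0.54,0,-0.99],[-1,0.08,-0.54,0,-0.99],[-1,0.08,-0.54,0,-0.99],[-1,0.08,-0.54,0,-0.99],[-1,0.08,-0.54,0,-0.99]],
  ],
)

```text
t: 19.77
tcp_pos: [0.5807, 0.1157, 0.2693]
tool_rot: [1.075, 2.952, 0.0]
force: [0.4, 0.9, -1.9]
opening: 0.0235
grip_force: 59.2
```

Call:
jog_arm(
  rows=[
    [[-1,0.08,-0.54,0,-0.99],[-1,0.08,-0.54,0,-0.99],[-1,0.08,-0.54,0,-0.99],[-1,0.08,-0.54,0,-0.99],[-1,0.08,-0.54,0,-0.99],[-1,0.08,-0.54,0,-0.99],[-1,0.08,-0.54,0,-0.99],[-1,0.08,-0.54,0,-0.99],[-1,0.08,-0.54,0,-0.99],[-1,0.08,-0.54,0,-0.99],[-1,0.08,-0.54,0,-0.99],[-1,0,0,0,0]],
  ],
)

```text
t: 21.28
tcp_pos: [0.6154, -0.1236, 0.2692]
tool_rot: [2.094, 2.341, -0.002]
force: [0.4, 0.1, -2.2]
opening: 0.0231
grip_force: 59.2
```

Call:
jog_arm(
  rows=[
    [[-1,0.03,0.03,-0.6,0.06],[-1,0,0,-0.7,0],[-1,0,0,-0.7,0],[-1,0,0,-0.5,0],[-1,0,0,-0.43,0],[-1,0,0,0,0],[-1,0.017,-0.149,0,0],[-1,0.017,-0.149,0,0],[-1,0.017,-0.149,0,0],[-1,0.017,-0.149,0,0],[-1,0.017,-0.149,0,0]],
  ],
)

```text
t: 22.65
tcp_pos: [0.6211, -0.1459, 0.1528]
tool_rot: [-2.078, -2.353, -0.006]
force: [-0.4, 7.9, 3.3]
opening: 0.0235
grip_force: 60.1
```

Call:
jog_arm(
  rows=[
    [[-1,0.017,-0.149,0,0],[-1,0.017,-0.149,0,0],[-1,0.017,-0.149,0,0],[-1,0.017,-0.149,0,0],[-1,0.017,-0.149,0,0],[-1,0,0,0,0]],
  ],
)

```text
t: 23.4
tcp_pos: [0.6243, -0.1771, 0.1524]
tool_rot: [-2.08, -2.352, -0.004]
force: [1.5, 5.0, 0.8]
opening: 0.0232
grip_force: 60.4
```

```bash
python3 - <<'E'
from h import *
S=imaging.read_camera('side');W=imaging.read_camera('wrist');cv2.imwrite('pics/s9.png',S);cv2.imwrite('pics/w9.png',W)
s=status.state();print(s['tcp_pos'])
cv2.imwrite('pics/c9.png',np.hstack([cv2.resize(S[110:260,330:480],(450,450),interpolation=cv2.INTER_CUBIC),cv2.resize(W[140:400,230:410],(312,450),interpolation=cv2.INTER_CUBIC)]))
h=cv2.cvtColor(S,cv2.COLOR_BGR2HSV);m=cv2.inRange(h,(20,130,90),(35,255,255));m[:, :365]=0;m[:,410:]=0;m[:180]=0;m[215:]=0
ys,xs=np.nonzero(m);print(len(xs),xs.mean(),ys.mean())
print(tilt(cal('side'),[[xs.mean(),ys.mean()]],[-.115,.9934]))
E
```

```text
[ 0.62435151 -0.17715938  0.15242334]
24 392.5416666666667 198.375
(array([ 0.62435151, -0.17715938,  0.17942334]), array([[-0.00552678, -0.070062  ]]), array([4.51039101]), array([0.07027965]))
```

View pics/c9.png

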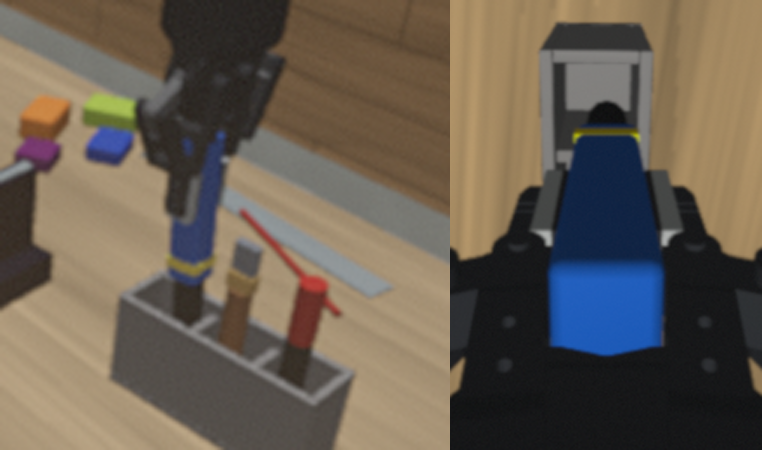

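Call:
jog_arm(
  rows=[
    [[-1,0.015,-0.13,0,0],[-1,0.014,-0.12,0,0],[-1,0,0,0,0],[-1,-0.05,0.15,0,0],[-1,-0.03,0.15,0,0],[-1,0,0,0,0]],
  ],
)

```text
t: 24.25
tcp_pos: [0.6215, -0.1764, 0.152]
tool_rot: [-2.082, -2.352, 0.0]
force: [1.2, -0.9, -0.9]
opening: 0.0233
grip_force: 60.2
```

```bash
python3 - <<'E'
from h import *
S=imaging.read_camera('side');cv2.imwrite('pics/s10.png',S)
s=status.state();print(s['tcp_pos'])
h=cv2.cvtColor(S,cv2.COLOR_BGR2HSV);m=cv2.inRange(h,(20,130,90),(35,255,255));m[:, :365]=0;m[:,410:]=0;m[:180]=0;m[215:]=0
n,l,st,c=cv2.connectedComponentsWithStats(m)
for i in range(1,n): print(st[i],tilt(cal('side'),c[i],[-.115,.9934])[1:])
E
```

```text
[ 0.62145799 -0.17678782  0.15203525]
[383 196  12   5  19] (array([[ 0.00108629, -0.07190991]]), array([-0.86546033]), array([0.07191811]))
[396 197   1   1   1] (array([[-0.01570242, -0.06023561]]), array([14.61088722]), array([0.06224865]))
```

Call:
jog_arm(
  rows=[
    [[-1,0.01,0.05,-0.25,0],[-1,0,0,-0.25,0],[-1,0,0,-0.25,0],[-1,0,0,-0.2,0],[-1,0,0,-0.08,0],[-1,0,0,-0.05,0],[-1,0,0,0,0]],
  ],
)

```text
t: 25.18
tcp_pos: [0.6221, -0.175, 0.109]
tool_rot: [2.083, 2.352, 0.0]
force: [-0.1, -0.7, -0.9]
opening: 0.0236
grip_force: 60.3
```

Call:
jog_arm(
  rows=[
    [[-1,0,0,-0.02,0],[-1,0,0,-0.02,0],[-1,0,0,0,0]],
  ],
)

```text
t: 25.55
tcp_pos: [0.6222, -0.1749, 0.1076]
tool_rot: [2.083, 2.352, 0.001]
force: [-0.2, -1.0, 0.3]
opening: 0.0229
grip_force: 60.4
```

Call:
jog_arm(
  rows=[
    [[-1,0,0,-0.02,0],[-1,0,0,0,0]],
  ],
)

```text
t: 25.8
tcp_pos: [0.6223, -0.175, 0.1075]
tool_rot: [2.083, 2.351, 0.001]
force: [-1.5, 0.8, 5.9]
opening: 0.023
grip_force: 61.2
```

Call:
jog_arm(
  rows=[
    [[-0.3,0,0,0,0],[-0.1,0,0,0,0],[0.3,0,0,0,0],[1,0,0,0,0],[1,0,0,0,0],[1,0,0,0.4,0],[1,0,0,0.8,0],[1,0,0,1,0],[1,0,0,1,0],[1,-0.5,0,0,0],[1,-0.5,0,0,0],[1,0,0,0,0]],
  ],
)

```text
t: 27.3
tcp_pos: [0.5814, -0.1756, 0.2363]
tool_rot: [2.084, 2.349, 0.002]
force: [-0.4, 0.2, 0.3]
opening: 0.0853
grip_force: 0.0
```

```bash
python3 - <<'E'
from h import *
S=imaging.read_camera('side');T=imaging.read_camera('top');W=imaging.read_camera('wrist')
cv2.imwrite('pics/c10.png',np.vstack([np.hstack([cv2.resize(S[150:275,330:480],(400,300)),cv2.resize(T[110:260,120:330],(400,300))]),np.hstack([cv2.resize(W,(400,300)),cv2.resize(S[100:240,220:380],(400,300))])]))
E
```

```text
(no output)
```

View pics/c10.png

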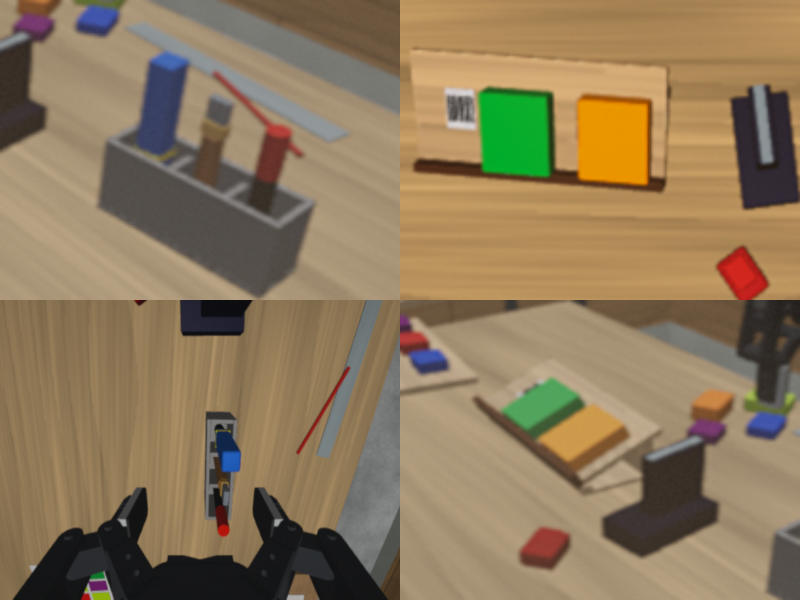

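The last picture shows the wand upright in its compartment and the label uncovered. The other things are where they were, and the gripper is clear.

```bash
python3 -c "
from workcell import bot
print(bot.close_job())"
```

```text
the job is handed in; nothing more can be done
None
```

The job is handed in at about 27 s: the green slab was slid clear of its label, the wand was held about 4 cm off the label for nearly 3 s (aim about 2–3 mm and 1–3° off by my camera measurements), then set back upright in its compartment and released, with nothing else moved.

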